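# Shim the inspection stand so the tablet tray sits level

### The arm

A 6-joint arm with a two-finger parallel gripper is mounted at the origin on the work surface. World frame = base frame: x ahead of the robot, y to its left, z up, the work surface at z = 0. Lengths are in m, angles in rad, forces in N, time in s.
With the tool pointing down it reaches from about 0.25 to 0.775 m from the base axis. Payload 4 kg.
Tool frame: the origin (TCP) lies midway between the tips of the shut fingers; the grasp point (between the pads) lies 19 mm behind it (ctrl.grip_depth is the z of the grasp point in the tool frame, in m); z points along the fingers, y is the line along which they close (so a half turn about z gives the same grasp; the last joint's range is limited). The gripper opens to 85 mm and grips with 20 to 120 N. Pads are 22 mm wide; open, the fingers measure 114 mm over their backs; the gripper's body (76 mm by 85 mm) begins 54 mm behind the grasp point. The pads swing forward as they close: fully open they stand 13 mm farther back than shut.
Start: joints at [-1.28, 0.087, 1.371, -0, 1.684, -0.103], TCP at [0.211, -0.508, 0.231] pointing down, gripper open.
Joint ranges: [-3.1, 3.1], [-0.76, 2.03], [0.27, 2.55], [-1.08, 4.22], [0.17, 2.65], [-2.57, 2.57]. Speed limits (rad/s): [2.79, 2.79, 3.14, 3.14, 3.14, 3.14].

### API

Orientations are given as a rotation vector (axis times angle).
In Python, from plant import ctrl gives the robot as it stands.
- The arm moves only by the tool carry_out, never from a script. Its argument "moves" is a list that holds one entry, the list of rows, each a list of 7 numbers: the closure, from -1 (fully open) to 1 (shut), then the shift along the tool's x, y, z in mm, then the turn, a rotation vector about the tool's x, y, z in rad. In form: [[[fingers, tx, ty, tz, ax, ay, az], ...]]. A call has 1 to 10 rows; each row is the pose to reach, as a shift and turn from the pose commanded when the call began, along the tool's axes at that moment; what a row does not reach only later rows make up. A row lasts 1/10 s, in which the tool goes at most 50 mm and 8.59 degrees, less where a joint would pass 70% of its speed; a pose out of reach is approached as far as the arm can. A call with a gripper value outside its range is refused whole. The fingers move at their own pace and stop on an object; the grip force is fixed at half the most. Time passes only in rows, so rows that repeat a pose let the fingers close. It gives the time, the measured TCP pose, the force, the opening and the grip force at its end, in the units of the state.
- ctrl.get_state(): the state, without advancing time (a new reading comes with each control period).
- ctrl.capture(name): name is "side" or "top" or "wrist"; returns a dict with "pixels" (480x640x3 uint8, blue, green, red), "vertical_fov" (degrees; the focal length in pixels is half the picture's height over the tangent of half this angle, whatever the lens; pixels are square), "cx", "cy" (the principal point, pixels), "dist_coeffs" ([k1, k2, p1, p2, k3] as OpenCV has them; the pictures are not rectified), "R" (3x3) and "t" (3): a world point X has camera coordinates R X + t. Camera axes: x right, y down, z forward; pixel columns grow to the right and rows downward; lengths in m; the calibration is good to about 2 mm. A picture is of the moment at which its call begins. There is no depth.
- ctrl.hand_in(): hands the job in; it is judged then, once.
The state is a dict: "t": time; "qpos": joint angles; "joint_vel": joint speeds; "joint_torque": joint torques, N m; "ee_pos": TCP position; "orientation": TCP orientation; "wrist_force": force on the tool from outside, world axes, zero at the start; "torque": the same for the moment, N m; "width": finger opening in m; "finger_force": force on a finger pad.
Only numpy, scipy, OpenCV 4.12 (cv2) and the standard library are available. Lean on these libraries where they do the work, as an engineer would, in place of code of your own. Each camera call takes 0.05 s, during which the arm holds its last target. There are 200 camera calls.

### The job

Stack spacer plates from the sloped rack flat on the low seat of the inspection stand, choosing the combination that brings the stack nearest to the height of the stand's pillar, then set the tablet tray gently and centrally across the two, one foot bar on the pillar and the other on the stack, so that it sits level (within 2 degrees). Keep the tray flat while carrying it, and leave the jar and the steel dish where they are.

Things in the scene. Friction and masses are not known exactly. Their poses are not given: they have to be found in the camera images.
- spacer_20_center (a point): white plastic spacer plate, 90 mm long (its x), 44 mm wide (its y), 20 mm thick (its z); the point is its centre. The four spacers look alike but for thickness (20, 27, 34, 41 mm), about 111 g. At the start it lies on one of the four runners of the sloped rack, its length running down the 30 degree slope, its z square to the slope
- spacer_27_center (a point): white plastic spacer plate, 90 mm long (its x), 44 mm wide (its y), 27 mm thick (its z); the point is its centre. The four spacers look alike but for thickness (20, 27, 34, 41 mm), about 150 g. At the start it lies on one of the four runners of the sloped rack, its length running down the 30 degree slope, its z square to the slope
- spacer_34_center (a point): white plastic spacer plate, 90 mm long (its x), 44 mm wide (its y), 34 mm thick (its z); the point is its centre. The four spacers look alike but for thickness (20, 27, 34, 41 mm), about 188 g. At the start it lies on one of the four runners of the sloped rack, its length running down the 30 degree slope, its z square to the slope
- spacer_41_center (a point): white plastic spacer plate, 90 mm long (its x), 44 mm wide (its y), 41 mm thick (its z); the point is its centre. The four spacers look alike but for thickness (20, 27, 34, 41 mm), about 227 g. At the start it lies on one of the four runners of the sloped rack, its length running down the 30 degree slope, its z square to the slope
- rack: fixed sheet-steel rack facing the robot, 320 mm wide (its y), origin at the middle of its underside. Four grey runners at y = -120, -40, 40, 120 mm slope 30 degrees, rising along its +x (away from the robot); each is 24 mm wide and stands 22 mm above the sloped board, so a 44 mm wide spacer overhangs it by 10 mm on each side and fingers may pass beside it. A stop lip at each runner's low end is 8 mm high. Undersides of the spacers are about 55 mm above the table at mid-length
- seat_top (a point): centre of the top of the stand's seat, a fixed grey block 76 mm (x) by 34 mm (y), 20 mm above the table; the spacers go here, their length along x, their 44 mm width along y (overhanging by 5 mm on each side). Axes are the stand's: y runs from the pillar to the seat, z up
- stand_mid (a point): point of the fixed stand midway between seat and pillar (the seat is 80 mm to its +y, the pillar 80 mm to its -y), 20 mm above the table, same axes. The stand's steel base plate is 100 mm (x) by 250 mm (y), 6 mm thick
- pillar_top (a point): centre of the flat steel head of the stand's pillar, 70 mm (x) by 50 mm (y), on its top face, 160 mm from the seat; fixed during the work, but its height differs each time: 47 to 75 mm above the seat's top
- tray_center (a point): dark steel tablet tray 200 mm long (its x), 56 mm wide (its y), 26 mm high including its feet, about 350 g, loose, lying on the table at the start; the point is its centre, 13 mm above the soles of its feet. The body is the upper 18 mm; two foot bars, 10 mm wide and 8 mm high, run across its full width at x = -80 and +80 mm. White tablets are fixed in it and stand 3 mm above its top. Both ends are alike
- jar: bystander: closed white plastic jar, 52 mm across, 85 mm high, loose; origin at its underside
- dish: bystander: small steel bowl, 90 mm across, 40 mm high, loose; origin at its underside

How it is judged:
On the way:
1. a spacer lies flat on the seat (((horizontal distance between spacer_20_center and seat_top below 0.03 m and angle between spacer_20_center's own z axis and vertical below 0.1 rad and contact force between spacer_20 and stand above 0.2 N) or (horizontal distance between spacer_27_center and seat_top below 0.03 m and angle between spacer_27_center's own z axis and vertical below 0.1 rad and contact force between spacer_27 and stand above 0.2 N) or (horizontal distance between spacer_34_center and seat_top below 0.03 m and angle between spacer_34_center's own z axis and vertical below 0.1 rad and contact force between spacer_34 and stand above 0.2 N) or (horizontal distance between spacer_41_center and seat_top below 0.03 m and angle between spacer_41_center's own z axis and vertical below 0.1 rad and contact force between spacer_41 and stand above 0.2 N))), for 0.2 s.
At the end, for the whole second after the job is handed in: The tray is level within 2 degrees and at rest, its centre within 30 mm (seen from above) of the midpoint of the stand, resting on the pillar's head and on a spacer, the spacer stack resting on the stand (angle between tray_center's own z axis and vertical below 0.0349 rad and horizontal distance between tray_center and stand_mid below 0.03 m and contact force between tray and pillar above 0.2 N and (contact force between tray and spacer_20 above 0.2 N or contact force between tray and spacer_27 above 0.2 N or contact force between tray and spacer_34 above 0.2 N or contact force between tray and spacer_41 above 0.2 N) and contact force between any of spacer_20, spacer_27, spacer_34, spacer_41 and stand above 0.2 N and linear speed of tray below 0.01 m/s); the robot touches nothing.
It fails at once if the tray is tipped more than 23 degrees (angle between tray_center's own z axis and vertical above 0.4 rad).
It fails at once if the tray is set down hard (over 40 N on the pillar or a spacer) (contact force between tray and pillar above 40 N or contact force between tray and spacer_20 above 40 N or contact force between tray and spacer_27 above 40 N or contact force between tray and spacer_34 above 40 N or contact force between tray and spacer_41 above 40 N).
It fails at once if the jar or the dish is moved more than 30 mm (distance of any of jar, dish from where it was at the start of the episode above 0.03 m).
It also fails if it takes over 72 s, if anything falls off the work surface, if the arm or the gripper's body presses on something with over 40 N, if the wrist force passes 120 N, or if a joint passes its speed limit or range.

## Working session

There is one attempt and no reset: what is moved stays moved. The work goes in short steps, Python scripts to look and compute and a tool call to move; the robot and the scene stay as the last step left them, time stands still between calls to the robot, and variables do not carry over. Pictures are saved under pics/ and viewed, at most 10 in all, crops included, and the job is handed in when it is done.

Besides the shell and the picture viewer there is one more tool, called after "Emit:" by a JSON object that holds its "api" and its "payload". carry_out: Moves the arm, as the interface text tells. Its arguments: {"type":"object","properties":{"moves":{"type":"array"}},"required":["moves"]}

```bash
ls; mkdir -p pics; cat > h.py <<'E'
import numpy as np, cv2, pickle
from plant import ctrl
def cap(n):
    c=ctrl.capture(n); pickle.dump(c,open(f'pics/{n}.pkl','wb')); return c
def load(n): return pickle.load(open(f'pics/{n}.pkl','rb'))
def K(c):
    h,w=c['pixels'].shape[:2]; f=h/2/np.tan(np.radians(c['vertical_fov'])/2)
    return np.array([[f,0,c['cx']],[0,f,c['cy']],[0,0,1]])
def ray(c,uv):
    p=cv2.undistortPoints(np.array(uv,float).reshape(-1,1,2),K(c),np.array(c['dist_coeffs'],float)).reshape(-1,2)
    R=np.array(c['R']);t=np.array(c['t']).ravel()
    d=np.c_[p,np.ones(len(p))]@R
    return -R.T@t,d
def onz(c,uv,z):
    o,d=ray(c,uv); return o+d*((z-o[2])/d[:,2])[:,None]
def proj(c,X):
    R=np.array(c['R'],float);t=np.array(c['t'],float).ravel()
    return cv2.projectPoints(np.array(X,float).reshape(-1,1,3),cv2.Rodrigues(R)[0],t,K(c),np.array(c['dist_coeffs'],float))[0].reshape(-1,2)
E
python3 - <<'E'
from h import *
for n in ('side','top','wrist'):
    c=cap(n); cv2.imwrite(f'pics/{n}0.png',c['pixels']); R=np.array(c['R']);print(n,-R.T@np.array(c['t']).ravel(),R[2],c['vertical_fov'],c['dist_coeffs'])
s=ctrl.get_state();print(s)
E
```

```text
pics
side [ 0.37192603 -0.67331454  0.55171884] [ 0.22319815  0.80885268 -0.54400361] 52.85366735366629 [-0.08677418  0.          0.          0.          0.        ]
top [0.42819024 0.04878736 0.85333769] [ 0.19696933 -0.0470293  -0.97928103] 57.06354166931326 [0.03193415 0.         0.         0.         0.        ]
wrist [ 0.27826378 -0.47954063  0.3730745 ] [-0.26323221 -0.10577957 -0.95891579] 70.14073267077606 [-0.04090461  0.          0.          0.          0.        ]
{'t': 0.15, 'qpos': array([-1.28007266e+00,  8.78140020e-02,  1.37186287e+00, -2.06093109e-05,
        1.68361054e+00, -1.03113778e-01]), 'joint_vel': array([ 0.00036298, -0.0013809 , -0.00470705,  0.0006428 , -0.00085423,
        0.00094242]), 'joint_torque': array([ 5.12575753e-04, -3.52372527e+01, -3.13679588e+01, -2.04455273e-04,
        8.04773677e-03, -4.33688157e-06]), 'ee_pos': array([ 0.21093098, -0.50754756,  0.23041474]), 'orientation': array([-3.07922637e+00, -6.14314703e-01,  2.81231297e-04]), 'wrist_force': array([ 0.32266392, -0.59109777, -0.25216123]), 'torque': array([-0.01771018,  0.00644026, -0.01992276]), 'finger_force': 0.0, 'width': 0.08529724939230082}
```

View pics/top0.png

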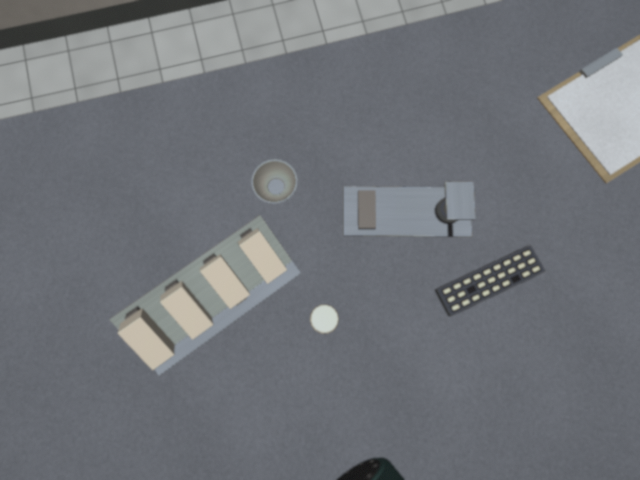

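View pics/side0.png

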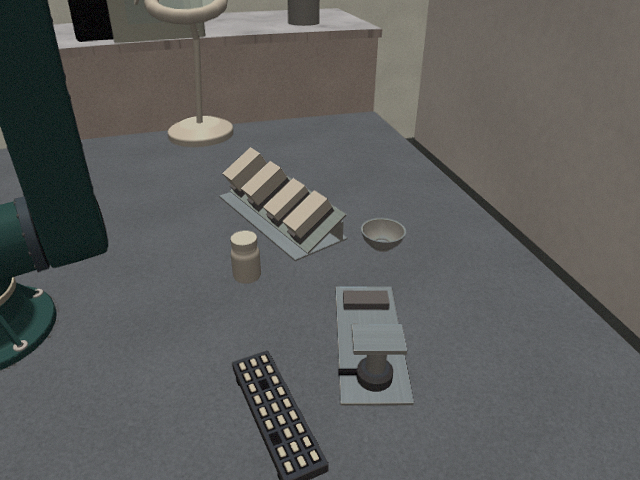

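The top view shows the rack at (110-300, 218-375) with four spacers, the stand at (345-475, 183-237) with its pillar head at about (460, 201) and seat at about (367, 210). The tray is at (490, 280), the jar at (324, 319) and the dish at (275, 182). Next I'll zoom in to pick out edges.

```bash
python3 - <<'E'
from h import *
a=load('top')['pixels'];b=load('side')['pixels']
def crop(p,x,y,w,h,s): return cv2.resize(p[y:y+h,x:x+w],None,fx=s,fy=s,interpolation=cv2.INTER_CUBIC)
A=crop(a,105,210,200,140+30,3)   #600x510
B=crop(b,215,140,140,120,4)  
C=crop(b,330,280,90,130,4) #360x520
D=crop(a,335,175,145,70,3)
cv2.imwrite('pics/c1.png',crop(a,105,210,200,150,4)); 
im=np.zeros((600,800,3),np.uint8); im[:480,:420]=crop(b,215,140,140,160,3)[:480]; im[:520,430:790]=C
cv2.imwrite('pics/c2.png',im)
# masks
for n in('top','side'):
    p=load(n)['pixels'].astype(int); m=((p[...,2]-p[...,0])>25)&(p[...,2]>90)
    if n=='top': print([tuple(p[y,x]) for x,y in[(146,345),(125,325),(186,311),(460,200),(400,210),(367,210),(350,190),(490,345),(262,255)]])
    m=m.astype(np.uint8)*255
    cs,_=cv2.findContours(m,cv2.RETR_EXTERNAL,cv2.CHAIN_APPROX_NONE)
    for c in cs:
        if cv2.contourArea(c)>60: print(n,cv2.contourArea(c),cv2.approxPolyDP(c,2.5,True).reshape(-1,2).tolist())
E
```

```text
[(np.int64(172), np.int64(189), np.int64(198)), (np.int64(132), np.int64(144), np.int64(150)), (np.int64(174), np.int64(190), np.int64(199)), (np.int64(152), np.int64(144), np.int64(136)), (np.int64(152), np.int64(143), np.int64(136)), (np.int64(113), np.int64(117), np.int64(122)), (np.int64(155), np.int64(146), np.int64(138)), (np.int64(113), np.int64(106), np.int64(103)), (np.int64(174), np.int64(191), np.int64(200))]
top 295.0 [[140, 321], [130, 330], [131, 334], [134, 332], [131, 330], [136, 323], [137, 327], [144, 327], [142, 331], [146, 334], [141, 338], [131, 337], [127, 330], [122, 333], [128, 335], [124, 335], [126, 338], [128, 335], [130, 339], [133, 337], [131, 342], [144, 338], [146, 343], [139, 351], [148, 360], [150, 356], [147, 353], [153, 351], [150, 349], [160, 353], [159, 347], [159, 352], [152, 347], [157, 343], [162, 345], [151, 336], [148, 328], [139, 324]]
top 527.5 [[176, 293], [184, 298], [181, 298], [184, 300], [180, 302], [180, 308], [167, 306], [176, 309], [172, 312], [179, 309], [175, 313], [179, 313], [181, 308], [186, 310], [187, 315], [183, 313], [185, 
[... 748 characters left out ...]
7, 99], [549, 93], [580, 74]]
side 217.0 [[256, 237], [245, 231], [231, 238], [240, 244]]
side 605.5 [[326, 199], [313, 191], [283, 221], [295, 229]]
side 502.5 [[303, 185], [291, 180], [264, 207], [274, 214]]
side 429.5 [[279, 167], [270, 161], [242, 188], [250, 195]]
side 367.5 [[258, 153], [249, 148], [224, 172], [231, 179]]
side 913.5 [[231, 125], [210, 116], [208, 119], [203, 116], [203, 122], [198, 125], [192, 121], [195, 117], [191, 117], [190, 123], [189, 118], [172, 125], [168, 132], [176, 138], [195, 140], [196, 135], [201, 137], [196, 135], [198, 127], [207, 135], [204, 139], [226, 133]]
side 251.5 [[145, 0], [151, 7], [180, 13], [207, 10], [223, 0], [190, 10], [165, 8], [156, 0]]
```

View pics/c1.png

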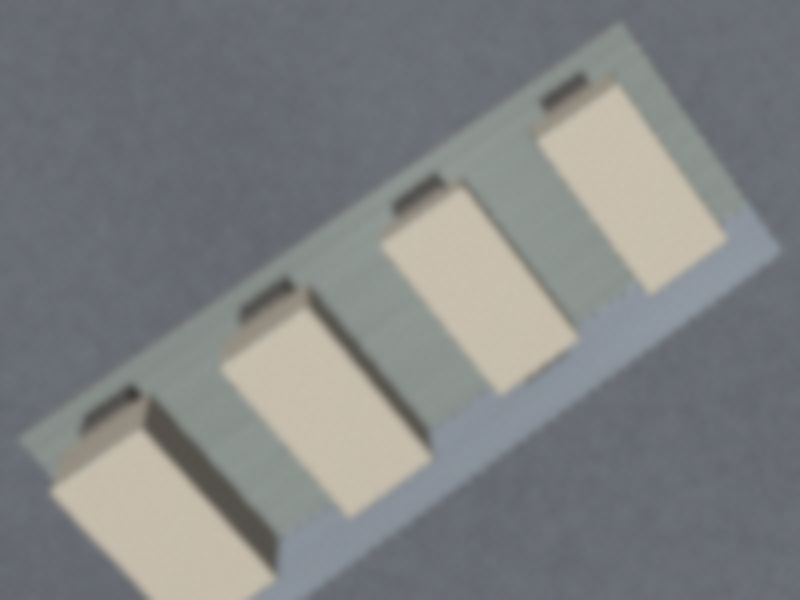

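View pics/c2.png

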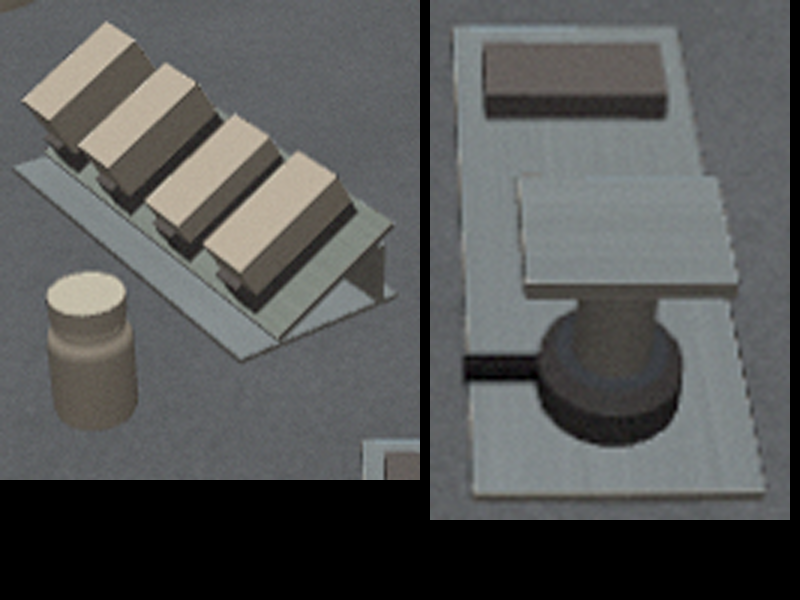

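The crops give clear top-face corners for the four spacers (A to D, left to right in the top view) and for the pillar head, seat and plate in the side view. Triangulating them next.

```bash
python3 - <<'E'
from h import *
T=load('top');S=load('side')
f=lambda P,s,o:(np.array(P,float)+.5)/s-.5+np.array(o)
# order: hi+y, hi-y, lo-y, lo+y
tops={'A':f([(50,490),(143,427),(277,577)],4,(105,210)),'B':f([(222,368),(303,305),(432,458),(348,517)],4,(105,210)),
'C':f([(380,244),(458,184),(578,338),(500,394)],4,(105,210)),'D':f([(537,141),(620,85),(727,240),(650,294)],4,(105,210))}
sd={'D':[[313,191],[326,199],[295,229],[283,221]],'C':[[291,180],[303,185],[274,214],[264,207]],'B':[[270,161],[279,167],[250,195],[242,188]],'A':[[249,148],[258,153],[231,179],[224,172]]}
def tri(u,v):
    a,da=ray(T,u);b,db=ray(S,v);out=[]
    for p,q in zip(da,db):
        s=np.linalg.lstsq(np.c_[p,-q],b-a,rcond=None)[0]; X,Y=a+p*s[0],b+q*s[1]; out.append([*(X+Y)/2,np.linalg.norm(X-Y)])
    return np.array(out)
for k in 'ABCD':
    n=len(tops[k]); X=tri(tops[k],sd[k][:n]); print(k,X.round(4).tolist(), 'len',np.linalg.norm(X[1,:3]-X[2,:3]).round(4),'w',np.linalg.norm(X[0,:3]-X[1,:3]).round(4), 'mid hi-y/lo+y',X[[1,2],:3].mean(0).round(4) if n<4 else X[:,:3].mean(0).round(4))
g=lambda P:f(np.array(P)-[430,0],4,(330,280))
pl=onz(S,g([(455,27),(678,27),(765,495),(472,495)]),.006);print('plate',pl.round(4).tolist())
se=onz(S,g([(484,43),(662,43),(668,96),(484,96)]),.020);print('seat',se.round(4).tolist(),se.mean(0))
hd=g([(520,178),(716,178),(737,284),(524,282)])
for z in (.067,.075,.08,.085,.09,.095):
    h=onz(S,hd,z);print(z,h.mean(0).round(4),np.linalg.norm(h[0]-h[1]),np.linalg.norm(h[1]-h[2]),'d',np.linalg.norm(h.mean(0)-se.mean(0)))
hx=[(445,182),(473.5,181),(475,219.5),(446,220)]
print('head top-cam',onz(T,hx,.085).round(4).tolist())
print('headtri',tri(hx,hd[[0,3,2,1]]).round(4).tolist() )
print('plate top',onz(T,[(345,186),(344,236),(471,236)],.006).round(4).tolist())
sx=[(359,191.5),(375.5,191.5),(375.5,228),(359,228)];s2=onz(T,sx,.02);print('seat top',s2.round(4).tolist(),s2.mean(0))
E
```

```text
A [[0.4993, 0.3724, 0.1086, 0.003], [0.5139, 0.3303, 0.1122, 0.0035], [0.444, 0.3021, 0.0697, 0.0003]] len 0.0865 w 0.0447 mid hi-y/lo+y [0.4789 0.3162 0.0909]
B [[0.5325, 0.2973, 0.1045, 0.0009], [0.5472, 0.2595, 0.1056, 0.0035], [0.4756, 0.2298, 0.0628, 0.0008], [0.4622, 0.2705, 0.0605, 0.0028]] len 0.0887 w 0.0405 mid hi-y/lo+y [0.5044 0.2643 0.0833]
C [[0.5668, 0.2274, 0.0877, 0.0051], [0.5831, 0.1883, 0.0931, 0.0045], [0.5119, 0.158, 0.0515, 0.0007], [0.4976, 0.1979, 0.0477, 0.0021]] len 0.0878 w 0.0428 mid hi-y/lo+y [0.5398 0.1929 0.07  ]
D [[0.5931, 0.1503, 0.0971, 0.0023], [0.608, 0.1097, 0.0984, 0.002], [0.5374, 0.0822, 0.0579, 0.0016], [0.5227, 0.1218, 0.0546, 0.0011]] len 0.0859 w 0.0433 mid hi-y/lo+y [0.5653 0.116  0.077 ]
plate [[0.5824, -0.0412, 0.006], [0.678, -0.0675, 0.006], [0.6099, -0.308, 0.006], [0.5142, -0.2809, 0.006]]
seat [[0.5858, -0.071, 0.02], [0.6594, -0.0912, 0.02], [0.6488, -0.1236, 0.02], [0.5753, -0.1034, 0.02]] [ 0.61732029 -0.09727391  0.02      ]
0.067 [ 0.5829 -0.2328  0.067 ] 0.07035712794802519 0.05112032523375438 d 0.14751998436820596
0.075 [ 0
[... 259 characters left out ...]
945406506678
0.09 [ 0.5729 -0.2537  0.09  ] 0.06701866902832347 0.04869465621155147 d 0.1770448610920092
0.095 [ 0.5707 -0.2583  0.095 ] 0.06629291708925776 0.04816733685889877 d 0.18360348608195826
head top-cam [[0.6148, -0.2354, 0.085], [0.6034, -0.2855, 0.085], [0.5348, -0.2651, 0.085], [0.547, -0.2153, 0.085]]
headtri [[0.5786, -0.2242, 0.0981, 0.0646], [0.5653, -0.2719, 0.1006, 0.0678], [0.5674, -0.2781, 0.0826, 0.0668], [0.5809, -0.2288, 0.0802, 0.0684]]
plate top [[0.6771, -0.0694, 0.006], [0.5792, -0.0404, 0.006], [0.5164, -0.2792, 0.006]]
seat top [[0.6551, -0.091, 0.02], [0.6468, -0.1223, 0.02], [0.5764, -0.1019, 0.02], [0.5845, -0.0711, 0.02]] [ 0.61571564 -0.09656321  0.02      ]
```

```bash
cat >> h.py <<'E'
from scipy.spatial.transform import Rotation as Ro
def Rt(z,y):
    z=np.array(z,float);z/=np.linalg.norm(z);y=np.array(y,float);y-=z*(y@z);y/=np.linalg.norm(y)
    return np.c_[np.cross(y,z),y,z]
def rel(p,R,both=True):
    """print move row (mm, rad) in current tool axes to reach world p,R (choosing the nearer half-turn)"""
    s=ctrl.get_state();R0=Ro.from_rotvec(s['orientation']).as_matrix()
    d=R0.T@(np.array(p)-s['ee_pos'])*1000
    for q in ((R,R@np.diag([-1,-1,1])) if both else (R,)):
        print('row',d.round(1).tolist(),Ro.from_matrix(R0.T@q).as_rotvec().round(3).tolist())
ya=.39; ex=np.array([np.cos(ya),np.sin(ya),0]); ey=np.array([-np.sin(ya),np.cos(ya),0]); ez=np.array([0,0,1.])
n=-ex*.5+ez*np.cos(np.pi/6); RG=Rt(-n,ey)
ys=-.270; sx=np.array([np.cos(ys),np.sin(ys),0]); sy=np.array([-np.sin(ys),np.cos(ys),0])
seat=np.array([.6163,-.0969,.020]); mid=seat-.08*sy
RS=Rt(-ez,sy); RTr=Rt(-ez,sx)
topD=np.array([.5653,.116,.0775])
E
python3 - <<'E'
from h import *
T=load('top');S=load('side')
hd=(np.array([(520,178),(716,178),(737,284),(524,282)])-[430,0]+.5)/4-.5+[330,280]
hx=[(445,182),(473.5,181),(475,219.5),(446,220)]
a,da=ray(T,hx);b,db=ray(S,hd[[1,2,3,0]])
for p,q in zip(da,db):
    s=np.linalg.lstsq(np.c_[p,-q],b-a,rcond=None)[0];X,Y=a+p*s[0],b+q*s[1];print((X+Y)/2,np.linalg.norm(X-Y))
print('mid',mid,'pillar exp',mid-.08*sy)
print('tool axes',Ro.from_rotvec(ctrl.get_state()['orientation']).as_matrix().round(3).tolist())
c=topD-n*.0135
rel(c+n*.10,RG)
rel(c-n*.015,RG)
# tray
p=T['pixels'];g=cv2.cvtColor(p,cv2.COLOR_BGR2GRAY);m=np.zeros_like(g);m[240:320,430:550]=(g[240:320,430:550]<75)|(g[240:320,430:550]>135)
m=cv2.morphologyEx(m*255,cv2.MORPH_CLOSE,np.ones((7,7)));cs=max(cv2.findContours(m,0,2)[0],key=cv2.contourArea);r=cv2.boxPoints(cv2.minAreaRect(cs));X=onz(T,r,.022);print('tray',r.tolist(),X.round(4).tolist(),X.mean(0),[np.linalg.norm(X[i]-X[i-1]) for i in range(4)])
E
```

```text
[ 0.61457397 -0.23522178  0.0853847 ] 0.0002958552083490216
[ 0.60166063 -0.28409983  0.08724619] 0.00252567456883925
[ 0.53447597 -0.26433923  0.08675769] 9.686019934089293e-05
[ 0.54836282 -0.21589516  0.08410102] 0.0025363195829736216
mid [ 0.59496149 -0.17400167  0.02      ] pillar exp [ 0.57362297 -0.25110334  0.02      ]
tool axes [[0.923, 0.384, -0.001], [0.384, -0.923, 0.002], [0.0, -0.002, -1.0]]
row [523.3, -439.9, 78.8] [-0.812, -0.004, -3.031]
row [523.3, -439.9, 78.8] [-0.003, 0.523, 0.003]
row [580.7, -439.5, 178.4] [-0.812, -0.004, -3.031]
row [580.7, -439.5, 178.4] [-0.003, 0.523, 0.003]
tray [[434.44976806640625, 289.7363586425781], [530.2376098632812, 244.23715209960938], [542.8331909179688, 270.7542419433594], [447.04534912109375, 316.2534484863281]] [[0.4349, -0.1746, 0.022], [0.4714, -0.3753, 0.022], [0.418, -0.3802, 0.022], [0.3828, -0.182, 0.022]] [ 0.42678293 -0.27804626  0.022     ] [np.float64(0.05255830597010889), np.float64(0.20397911378237993), np.float64(0.05353959394585491), np.float64(0.2012483071209298)]
```

Triangulation puts the pillar head at z≈0.086, which is 66 mm above the seat. That makes 27 + 41 = 68 mm the nearest stack. The top-face heights give A=41, B=34, C=20, D=27. I'll put the 27 on first, then the 41.

Emit:
{"api": "carry_out", "payload": {"moves": [[[-0.4, 500, -440, 0, 0, 0, 0], [-0.4, 500, -440, 0, 0, 0, 0], [-0.4, 500, -440, 0, 0, 0, 0], [-0.4, 500, -440, 0, 0, 0, 0], [-0.4, 500, -440, 0, 0, 0, 0], [-0.4, 500, -440, 0, 0, 0, 0], [-0.4, 500, -440, 0, 0, 0, 0], [-0.4, 500, -440, 0, 0, 0.523, 0], [-0.4, 500, -440, 0, 0, 0.523, 0], [-0.4, 500, -440, 0, 0, 0.523, 0]]]}}

```text
t: 1.15
ee_pos: [0.432, -0.0569, 0.2323]
orientation: [-2.919, -0.583, -0.679]
wrist_force: [0.6, 0.5, -0.1]
width: 0.0594
finger_force: 0.0
```

```bash
python3 - <<'E'
from h import *
c=topD-n*.0135
rel(c+n*.10,RG)
E
```

```text
row [96.0, -108.7, 136.1] [-0.105, -0.002, -3.136]
row [96.0, -108.7, 136.1] [-0.002, 0.067, 0.004]
```

Emit:
{"api": "carry_out", "payload": {"moves": [[[-0.4, 96, -108.7, 136, 0, 0.067, 0.004], [-0.4, 96, -108.7, 136, 0, 0.067, 0.004], [-0.4, 96, -108.7, 136, 0, 0.067, 0.004], [-0.4, 96, -108.7, 136, 0, 0.067, 0.004], [-0.4, 96, -108.7, 136, 0, 0.067, 0.004], [-0.4, 96, -108.7, 136, 0, 0.067, 0.004], [-0.4, 96, -108.7, 136, 0, 0.067, 0.004], [-0.4, 96, -108.7, 136, 0, 0.067, 0.004]]]}}

```text
t: 1.95
ee_pos: [0.5241, 0.0959, 0.1519]
orientation: [-2.889, -0.567, -0.767]
wrist_force: [0.1, -0.9, -0.1]
width: 0.0602
finger_force: 0.0
```

```bash
python3 - <<'E'
from h import *
W=cap('wrist');p=W['pixels'].copy()
c=topD-n*.0135
for nm,c0 in (('D',topD),('C',topD+ey*.08-ex*-.0035)):
    if nm=='C': c0=topD+ey*.08-n*.007
    q=[c0+ex*np.cos(np.pi/6)*a*.045+ez*.5*a*.045+ey*b*.022 for a,b in((1,1),(1,-1),(-1,-1),(-1,1))]
    uv=proj(W,q);print(nm,uv.round(1).tolist());cv2.polylines(p,[uv.round().astype(int)],True,(0,0,255),1)
cv2.imwrite('pics/w1.png',p);rel(c+n*.10,RG)
E
```

```text
D [[276.5, 179.1], [342.6, 178.9], [340.0, 301.4], [280.7, 301.5]]
C [[162.2, 178.7], [225.3, 178.2], [234.4, 297.3], [177.4, 297.2]]
row [2.4, -3.0, 0.8] [0.007, -0.001, 3.139]
row [2.4, -3.0, 0.8] [0.001, 0.005, -0.002]
```

View pics/w1.png

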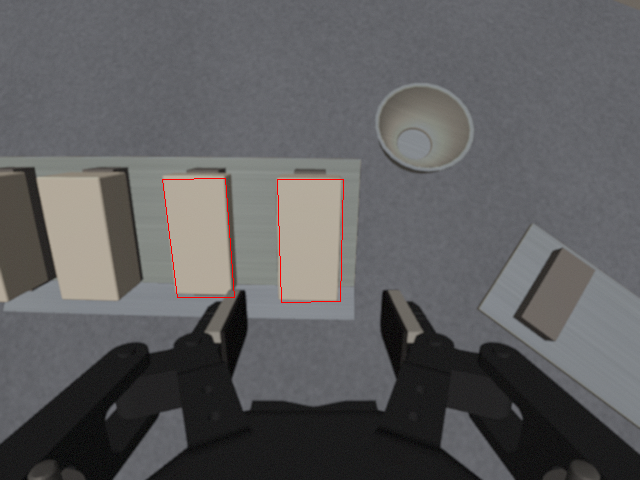

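The wrist view shows the predicted outlines (red) on D (277-343, 179-301) and C to within about 2 px. The 27 and 20 identities hold, so I'll descend along the slope normal and grip.

Emit:
{"api": "carry_out", "payload": {"moves": [[[-0.4, 2.4, -3, 0, 0, 0.005, 0], [-0.4, 2.4, -3, 40, 0, 0.005, 0], [-0.4, 2.4, -3, 80, 0, 0.005, 0], [-0.4, 2.4, -3, 100, 0, 0.005, 0], [-0.4, 2.4, -3, 115, 0, 0.005, 0], [-0.4, 2.4, -3, 115, 0, 0.005, 0], [1, 2.4, -3, 115, 0, 0.005, 0], [1, 2.4, -3, 115, 0, 0.005, 0], [1, 2.4, -3, 115, 0, 0.005, 0], [1, 2.4, -3, 115, 0, 0.005, 0]]]}}

```text
t: 3.0
ee_pos: [0.5772, 0.1225, 0.0529]
orientation: [-2.885, -0.569, -0.772]
wrist_force: [-2.1, -1.4, 2.4]
width: 0.0431
finger_force: 61.3
```

Emit:
{"api": "carry_out", "payload": {"moves": [[[1, 0, 0, -20, 0, 0, 0], [1, 0, 0, -50, 0, 0, 0], [1, 0, 0, -90, 0, 0, 0], [1, 0, 0, -120, 0, 0, 0], [1, 0, 0, -120, 0, 0, 0]]]}}

```text
t: 3.5
ee_pos: [0.5235, 0.0993, 0.162]
orientation: [-2.883, -0.57, -0.786]
wrist_force: [1.4, 0.1, -0.7]
width: 0.043
finger_force: 64.3
```

```bash
python3 - <<'E'
from h import *
W=cap('wrist');cv2.imwrite('pics/w2.png',W['pixels'])
print(ctrl.get_state()['width'],ctrl.get_state()['qpos'])
rel(seat+[0,0,.12],RS)
E
```

```text
0.04277923827376594 [-0.05137581 -0.26988229  1.93163237  0.25580891  1.00943847  1.044936  ]
row [0.7, 217.2, 22.7] [0.651, -0.222, -2.409]
row [0.7, 217.2, 22.7] [-0.173, -0.509, 0.644]
```

View pics/w2.png

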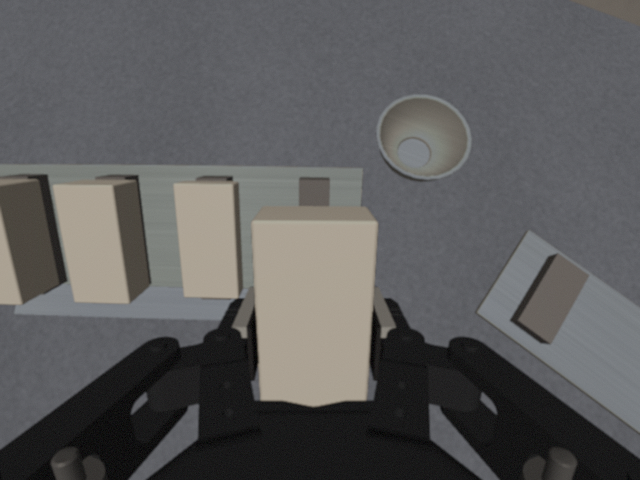

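The spacer is held squarely, with its top face at (254-376, 218-402). The dish and the other spacers are undisturbed. Next I'll work out its offset in the hand and carry it to the stand.

```bash
python3 - <<'E'
from h import *
W=load('wrist');s=ctrl.get_state();R0=Ro.from_rotvec(s['orientation']).as_matrix();o,d=ray(W,[(254,220),(376,220),(368,402),(262,402)])
ot=R0.T@(o-s['ee_pos']);dt=d@R0
for z in(-.0285,-.0245):print((ot+dt*((z-ot[2])/dt[:,2])[:,None]).round(4).tolist())
E
```

```text
[[0.048, -0.0208, -0.0285], [0.048, 0.0218, -0.0285], [-0.0296, 0.0227, -0.0285], [-0.0296, -0.0215, -0.0285]]
[[0.0471, -0.0215, -0.0245], [0.0471, 0.0226, -0.0245], [-0.0332, 0.0235, -0.0245], [-0.0331, -0.0222, -0.0245]]
```

Emit:
{"api": "carry_out", "payload": {"moves": [[[1, 0, 40, -40, 0, 0, 0], [1, 0, 80, -40, -0.06, -0.18, 0.2], [1, 0, 120, -30, -0.12, -0.35, 0.4], [1, 0.7, 160, 0, -0.173, -0.509, 0.644], [1, 0.7, 217, 22, -0.173, -0.509, 0.644], [1, 0.7, 217, 22, -0.173, -0.509, 0.644], [1, 0.7, 217, 22, -0.173, -0.509, 0.644], [1, 0.7, 217, 22, -0.173, -0.509, 0.644], [1, 0.7, 217, 22, -0.173, -0.509, 0.644]]]}}

```text
t: 4.45
ee_pos: [0.6146, -0.0959, 0.1344]
orientation: [-3.113, 0.418, 0.014]
wrist_force: [-0.0, -0.7, -0.7]
width: 0.0434
finger_force: 64.2
```

```bash
python3 - <<'E'
from h import *
rel(seat+[0,0,.004]-sx*.0025,RS,False)
rel(seat+[0,0,.004]-sx*.0025,RS@np.diag([-1,-1,1]),False)
E
```

```text
row [0.4, 0.4, 110.4] [-0.014, 0.002, -3.138]
row [0.4, 0.4, 110.4] [0.001, 0.009, 0.003]
```

Emit:
{"api": "carry_out", "payload": {"moves": [[[1, 0.4, 0.4, 40, 0, 0.009, 0.003], [1, 0.4, 0.4, 80, 0, 0.009, 0.003], [1, 0.4, 0.4, 100, 0, 0.009, 0.003], [1, 0.4, 0.4, 107, 0, 0.009, 0.003], [1, 0.4, 0.4, 110, 0, 0.009, 0.003], [1, 0.4, 0.4, 112, 0, 0.009, 0.003], [1, 0.4, 0.4, 112, 0, 0.009, 0.003], [1, 0.4, 0.4, 112, 0, 0.009, 0.003]]]}}

```text
t: 5.25
ee_pos: [0.6155, -0.0971, 0.0265]
orientation: [3.111, -0.425, 0.008]
wrist_force: [-0.1, 0.0, -1.1]
width: 0.0428
finger_force: 64.2
```

Emit:
{"api": "carry_out", "payload": {"moves": [[[1, 0, 0, 1, 0, 0, 0], [1, 0, 0, 2, 0, 0, 0], [1, 0, 0, 3, 0, 0, 0], [1, 0, 0, 4, 0, 0, 0], [1, 0, 0, 4, 0, 0, 0]]]}}

```text
t: 5.75
ee_pos: [0.6143, -0.0969, 0.0203]
orientation: [3.111, -0.426, 0.002]
wrist_force: [-0.3, -0.1, -1.1]
width: 0.0432
finger_force: 64.2
```

Emit:
{"api": "carry_out", "payload": {"moves": [[[1, 0, 0, 1, 0, 0, 0], [1, 0, 0, 2, 0, 0, 0], [1, 0, 0, 2, 0, 0, 0]]]}}

```text
t: 6.05
ee_pos: [0.6145, -0.0969, 0.0186]
orientation: [3.111, -0.426, 0.003]
wrist_force: [0.3, 0.5, -0.9]
width: 0.0433
finger_force: 64.3
```

Emit:
{"api": "carry_out", "payload": {"moves": [[[1, 0, 0, 1, 0, 0, 0], [1, 0, 0, 2, 0, 0, 0], [1, 0, 0, 2, 0, 0, 0]]]}}

```text
t: 6.35
ee_pos: [0.6146, -0.0969, 0.0183]
orientation: [3.111, -0.426, 0.004]
wrist_force: [-3.1, 0.7, 5.9]
width: 0.0431
finger_force: 65.3
```

Contact came at the predicted height. Releasing.

Emit:
{"api": "carry_out", "payload": {"moves": [[[-0.4, 0, 0, -1, 0, 0, 0], [-0.4, 0, 0, -1, 0, 0, 0], [-0.4, 0, 0, -1, 0, 0, 0], [-0.4, 0, 0, -1, 0, 0, 0], [-0.4, 0, 0, -30, 0, 0, 0], [-0.4, 0, 0, -70, 0, 0, 0], [-0.4, 0, 0, -120, 0, 0, 0], [-0.4, 0, 0, -160, 0, 0, 0], [-0.4, 0, 0, -160, 0, 0, 0]]]}}

```text
t: 7.25
ee_pos: [0.6179, -0.0975, 0.1858]
orientation: [3.109, -0.425, 0.028]
wrist_force: [0.6, 0.3, 1.1]
width: 0.06
finger_force: 0.0
```

```bash
python3 - <<'E'
from h import *
for nm in('top','side','wrist'):
    c=cap(nm)
W=load('wrist')
im=np.zeros((480,800,3),np.uint8);im[:,:400]=W['pixels'][:,120:520]
im[:400,400:]=cv2.resize(load('side')['pixels'][270:390,310:430],(400,400),interpolation=cv2.INTER_CUBIC)
cv2.imwrite('pics/p1.png',im)
topA=topD+ey*.24+n*.014; print(topA)
c=topA-n*.0205; rel(c+n*.10,RG)
E
```

```text
[0.46758042 0.33531686 0.08962436]
row [-288.3, -352.2, 16.6] [0.644, -0.224, 2.409]
row [-288.3, -352.2, 16.6] [0.175, 0.503, -0.646]
```

View pics/p1.png

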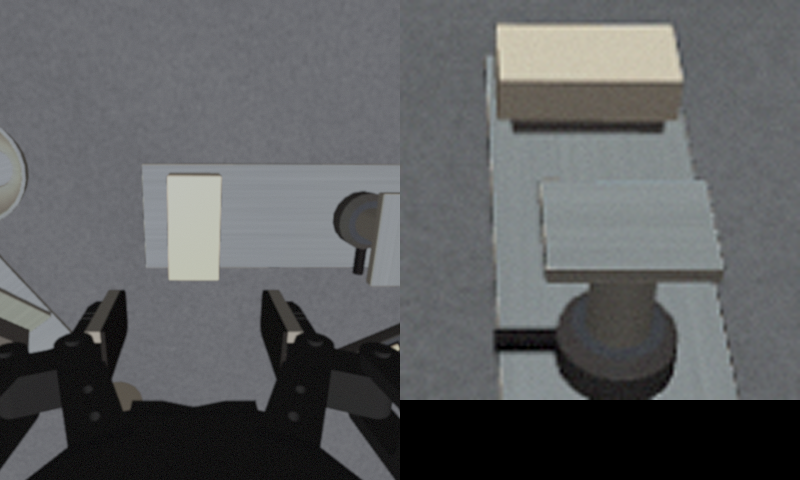

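The wrist crop shows the spacer at (168-220, 174-280) squarely across the seat, and the side crop shows it lying flat. Going for the 41 mm spacer (A).

Emit:
{"api": "carry_out", "payload": {"moves": [[[-0.4, -30, -40, -30, 0, 0, 0], [-0.4, -60, -80, -30, 0, 0, 0], [-0.4, -100, -120, -30, 0.03, 0.08, -0.1], [-0.4, -130, -160, -20, 0.06, 0.17, -0.2], [-0.4, -160, -195, -20, 0.09, 0.25, -0.32], [-0.4, -190, -230, -10, 0.12, 0.34, -0.43], [-0.4, -220, -270, 0, 0.15, 0.43, -0.55], [-0.4, -250, -310, 16, 0.175, 0.503, -0.646], [-0.4, -288, -352, 16, 0.175, 0.503, -0.646], [-0.4, -288, -352, 16, 0.175, 0.503, -0.646]]]}}

```text
t: 8.4
ee_pos: [0.4264, 0.3216, 0.1541]
orientation: [-2.888, -0.578, -0.763]
wrist_force: [0.6, -0.1, 0.0]
width: 0.06
finger_force: 0.0
```

Emit:
{"api": "carry_out", "payload": {"moves": [[[-0.4, 0, 0, 0, 0, 0, 0], [-0.4, 0, 0, 0, 0, 0, 0], [-0.4, 0, 0, 0, 0, 0, 0]]]}}

```text
t: 8.7
ee_pos: [0.4316, 0.3187, 0.1584]
orientation: [-2.888, -0.569, -0.772]
wrist_force: [-0.0, -0.9, 0.7]
width: 0.06
finger_force: 0.0
```

```bash
python3 - <<'E'
from h import *
topA=topD+ey*.24+n*.014
W=cap('wrist');p=W['pixels'].copy()
q=[topA+ex*np.cos(np.pi/6)*a*.045+ez*.5*a*.045+ey*b*.022 for a,b in((1,1),(1,-1),(-1,-1),(-1,1))]
uv=proj(W,q);print(uv.round(1).tolist());cv2.polylines(p,[uv.round().astype(int)],True,(0,0,255),1);cv2.imwrite('pics/w3.png',p)
c=topA-n*.0205;rel(c+n*.10,RG); print(ctrl.get_state()['ee_pos'])
E
```

```text
[[277.2, 184.8], [345.3, 184.6], [342.2, 310.0], [281.2, 310.1]]
row [-0.5, -1.9, 0.1] [0.001, -0.003, 3.14]
row [-0.5, -1.9, 0.1] [0.002, 0.001, -0.001]
[0.4319253  0.31855368 0.15878148]
```

View pics/w3.png

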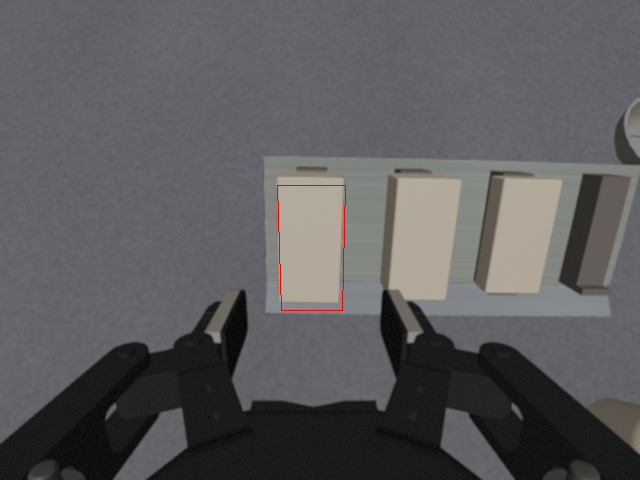

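A lies about 8 px further up-slope than predicted. I'll recheck A's and B's position and thickness by triangulating wrist against top.

```bash
python3 - <<'E'
from h import *
T=load('top');W=load('wrist')
p=W['pixels'];g=p.astype(int).sum(2);m=((g>440)&(p[...,2].astype(int)-p[...,0]>15)).astype(np.uint8)*255;m[310:]=0
m=cv2.morphologyEx(m,cv2.MORPH_OPEN,np.ones((5,5)))
print(g[240,310],g[240,360],g[240,395],g[240,420])
f=lambda P:(np.array(P,float)+.5)/4-.5+[105,210]
S=load('side')
tp={'A':f([(50,490),(143,427),(277,577)]),'B':f([(222,368),(303,305),(432,458),(348,517)]),'C':f([(380,244),(458,184),(578,338),(500,394)])}
quads=[]
for c in cv2.findContours(m,0,2)[0]:
    if cv2.contourArea(c)<1500: continue
    a=cv2.approxPolyDP(c,4,True).reshape(-1,2); quads.append(a);print(a.tolist())
quads=[q for q in quads if len(q)==4];quads.sort(key=lambda q:q[:,0].mean())
R0=np.c_[ex*np.cos(np.pi/6)+ez*.5,ey,n]
for k,q in zip('ABC',quads):
    hi=q[np.argsort(q[:,1])[:2]];hi=hi[np.argsort(hi[:,0])];lo=q[np.argsort(q[:,1])[2:]];lo=lo[np.argsort(-lo[:,0])]
    Q=np.r_[hi,lo].astype(float)[:len(tp[k])]
    a,da=ray(T,tp[k]);b,db=ray(W,Q);X=[]
    for u,v in zip(da,db):
        s=np.linalg.lstsq(np.c_[u,-v],b-a,rcond=None)[0];X.append((a+u*s[0]+b+v*s[1])/2)
    X=np.array(X);print(k,Q.tolist(),'in slope frame rel topD',((X-topD)@R0*1000).round(1).tolist())
E
```

```text
504 406 498 500
[[505, 178], [487, 291], [537, 292], [561, 180]]
[[399, 178], [390, 288], [398, 288], [405, 298], [444, 299], [460, 180]]
[[278, 177], [279, 299], [337, 301], [342, 178]]
A [[278.0, 177.0], [342.0, 178.0], [337.0, 301.0]] in slope frame rel topD [[49.0, 261.6, 8.9], [47.5, 219.2, 6.5], [-43.4, 221.2, 3.9]]
B [[505.0, 178.0], [561.0, 180.0], [537.0, 292.0], [487.0, 291.0]] in slope frame rel topD [[63.8, 157.9, 88.4], [61.8, 123.7, 76.3], [-6.6, 123.8, 79.6], [0.7, 158.5, 94.1]]
```

```bash
python3 - <<'E'
from h import *
T=load('top');W=load('wrist');S=load('side')
g=W['pixels'].astype(int).sum(2)
for r in (185,240,290): print(r,g[r,262:352:2].tolist(),'|',g[r,376:470:2].tolist())
f=lambda P:(np.array(P,float)+.5)/4-.5+[105,210]
R0=np.c_[ex*np.cos(np.pi/6)+ez*.5,ey,n]
def tri(A,u,B,v):
    a,da=ray(A,u);b,db=ray(B,v);X=[]
    for p,q in zip(da,db):
        s=np.linalg.lstsq(np.c_[p,-q],b-a,rcond=None)[0];X.append((a+p*s[0]+b+q*s[1])/2)
    return ((np.array(X)-topD)@R0*1000).round(1).tolist()
wb=[(389,175),(460,180),(447,299),(389,298)]
print('B',tri(T,f([(222,368),(303,305),(432,458),(348,517)]),W,wb))
sd={'A':[[249,148],[258,153],[231,179],[224,172]],'B':[[270,161],[279,167],[250,195],[242,188]]}
print('B side',tri(S,sd['B'],W,wb)); print('A side',tri(S,sd['A'],W,[(278,177),(344,178),(340,302),(281,302)]))
E
```

```text
185 [299, 376, 396, 394, 393, 397, 396, 409, 476, 506, 503, 507, 500, 504, 506, 502, 501, 503, 504, 505, 503, 502, 505, 507, 505, 502, 505, 502, 499, 505, 508, 502, 504, 508, 502, 502, 500, 503, 500, 506, 482, 380, 398, 394, 399] | [399, 396, 403, 399, 399, 377, 272, 260, 255, 256, 321, 469, 503, 504, 504, 501, 503, 504, 507, 503, 503, 499, 505, 505, 498, 504, 499, 507, 499, 499, 505, 503, 502, 500, 501, 498, 500, 501, 499, 502, 499, 498, 475, 406, 404, 410, 411]
240 [301, 297, 377, 397, 398, 397, 396, 396, 460, 500, 504, 504, 505, 497, 497, 500, 500, 498, 501, 499, 501, 499, 499, 498, 504, 500, 501, 504, 502, 502, 501, 501, 503, 507, 503, 500, 502, 503, 503, 477, 399, 408, 405, 406, 407] | [403, 404, 402, 376, 260, 258, 263, 260, 359, 491, 503, 500, 497, 498, 493, 502, 501, 498, 503, 501, 496, 501, 500, 499, 499, 501, 497, 500, 500, 497, 504, 496, 499, 498, 501, 496, 501, 504, 487, 416, 403, 402, 401, 396, 396, 399, 396]
290 [290, 294, 355, 414, 412, 409, 410, 409, 399, 492, 499, 499, 503, 501, 500, 500, 493, 499, 496, 496, 501, 494, 495, 499, 499, 500, 499, 496, 500, 499, 494, 495, 499, 498, 496, 500, 497, 499, 473, 406, 404, 401, 404, 405, 400] | [406, 402, 405, 332, 135, 124, 245, 336, 333, 334, 329, 365, 476, 500, 498, 499, 500, 495, 500, 501, 499, 498, 493, 495, 500, 499, 499, 497, 496, 495, 498, 497, 493, 498, 503, 451, 395, 405, 400, 401, 404, 399, 398, 398, 396, 399, 399]
B [[46.2, 184.2, -7.2], [47.3, 139.0, 3.1], [-41.3, 139.2, 6.0], [-40.6, 182.5, 4.7]]
B side [[49.4, 186.8, -1.4], [46.4, 140.3, 5.9], [-41.2, 139.8, 6.6], [-39.9, 181.8, 3.3]]
A side [[47.7, 262.5, 9.0], [47.4, 219.4, 12.7], [-39.4, 219.7, 12.7], [-37.2, 261.1, 11.9]]
```

The A/B width ratio (0.97) means A is one 7 mm step thicker than B. D is one step thicker than C, and A is above D. Only A=41, B=34, D=27, C=20 fits. I'll shift 4.5 mm up-slope and grip A.

Emit:
{"api": "carry_out", "payload": {"moves": [[[-0.4, 4, -1.5, 10, 0, 0, 0], [-0.4, 4, -1.5, 45, 0, 0, 0], [-0.4, 4, -1.5, 80, 0, 0, 0], [-0.4, 4, -1.5, 100, 0, 0, 0], [-0.4, 4, -1.5, 115, 0, 0, 0], [-0.4, 4, -1.5, 115, 0, 0, 0], [1, 4, -1.5, 115, 0, 0, 0], [1, 4, -1.5, 115, 0, 0, 0], [1, 4, -1.5, 115, 0, 0, 0], [1, 4, -1.5, 115, 0, 0, 0]]]}}

```text
t: 9.75
ee_pos: [0.487, 0.3442, 0.0622]
orientation: [-2.886, -0.57, -0.774]
wrist_force: [0.7, 0.1, -1.9]
width: 0.0435
finger_force: 60.9
```

Emit:
{"api": "carry_out", "payload": {"moves": [[[1, 0, 0, -10, 0, 0, 0], [1, 0, 0, -40, 0, 0, 0], [1, 0, 0, -80, 0, 0, 0], [1, 0, 0, -120, 0, 0, 0], [1, 0, 0, -140, 0, 0, 0], [1, 0, 0, -140, 0, 0, 0]]]}}

```text
t: 10.35
ee_pos: [0.4228, 0.3187, 0.1888]
orientation: [-2.879, -0.569, -0.786]
wrist_force: [0.5, -0.2, -1.7]
width: 0.043
finger_force: 62.7
```

```bash
python3 - <<'E'
from h import *
W=cap('wrist');cv2.imwrite('pics/w4.png',W['pixels'])
print(ctrl.get_state()['qpos'])
rel(seat+[0,0,.14],RS)
E
```

```text
[ 0.60386152 -0.28917153  1.89205769 -0.1249588   1.02336095  1.82126578]
row [5.4, 457.6, 32.8] [0.652, -0.224, -2.408]
row [5.4, 457.6, 32.8] [-0.175, -0.509, 0.645]
```

View pics/w4.png

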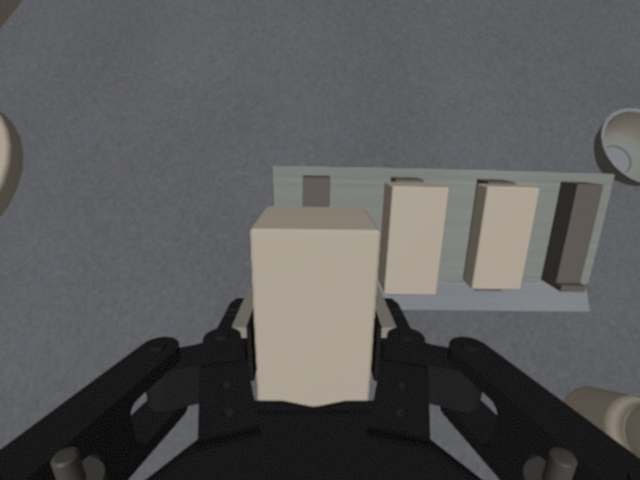

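The spacer is held square, with its front top edge at row 231 (252-378). Carrying it to the stand.

Emit:
{"api": "carry_out", "payload": {"moves": [[[1, 0, 45, -20, 0, 0, 0], [1, 0, 90, -20, 0, 0, 0], [1, 1, 135, -20, -0.02, -0.05, 0.06], [1, 1, 180, -20, -0.04, -0.12, 0.15], [1, 2, 225, -15, -0.06, -0.18, 0.22], [1, 3, 270, -10, -0.09, -0.25, 0.31], [1, 4, 315, 0, -0.12, -0.34, 0.43], [1, 5, 360, 10, -0.15, -0.42, 0.54], [1, 5.4, 405, 20, -0.175, -0.509, 0.645], [1, 5.4, 450, 30, -0.175, -0.509, 0.645]]]}}

```text
t: 11.4
ee_pos: [0.6135, -0.0928, 0.1558]
orientation: [3.11, -0.426, -0.014]
wrist_force: [0.7, 0.0, -2.9]
width: 0.0435
finger_force: 62.9
```

```bash
python3 - <<'E'
from h import *
W=load('wrist');s=ctrl.get_state()
# wrist cam fixed in tool: derive in-hand from saved picture & pose then
R0=Ro.from_rotvec([-2.879,-.569,-.786]).as_matrix();p0=np.array([.4228,.3187,.1888])
o,d=ray(W,[(252,231),(378,231)]);ot=R0.T@(o-p0);dt=d@R0
print((ot+dt*((-.0355-ot[2])/dt[:,2])[:,None]).round(4).tolist())
rel(seat+[0,0,.10],RS@np.diag([-1,-1,1]),False)
# where the 27 lies now: from top view capture after placing
T=load('top');p=T['pixels'].astype(int);m=(p.sum(2)>500)&(p[...,2]-p[...,0]>12);m=m.astype(np.uint8)*255;m[:170]=0;m[245:]=0;m[:,:340]=0;m[:,430:]=0
c=max(cv2.findContours(m,0,2)[0],key=cv2.contourArea);r=cv2.boxPoints(cv2.minAreaRect(c));X=onz(T,r,.047);print(X.round(4).tolist(),X.mean(0))
E
```

```text
[[0.0446, -0.0203, -0.0355], [0.0446, 0.0205, -0.0355]]
row [4.1, 3.1, 35.8] [0.004, 0.009, -0.002]
[[0.591, -0.0685, 0.047], [0.591, -0.0685, 0.047], [0.591, -0.0685, 0.047], [0.591, -0.0685, 0.047]] [ 0.59098766 -0.06852545  0.047     ]
```

Emit:
{"api": "carry_out", "payload": {"moves": [[[1, 4.5, 3, 0, 0.004, 0.009, 0], [1, 4.5, 3, 20, 0.004, 0.009, 0], [1, 4.5, 3, 45, 0.004, 0.009, 0], [1, 4.5, 3, 65, 0.004, 0.009, 0], [1, 4.5, 3, 75, 0.004, 0.009, 0], [1, 4.5, 3, 75, 0.004, 0.009, 0], [1, 4.5, 3, 75, 0.004, 0.009, 0], [1, 4.5, 3, 75, 0.004, 0.009, 0]]]}}

```text
t: 12.2
ee_pos: [0.6159, -0.0954, 0.0868]
orientation: [3.112, -0.424, 0.014]
wrist_force: [0.4, 0.8, -2.8]
width: 0.0431
finger_force: 63.0
```

```bash
python3 - <<'E'
from h import *
s=ctrl.get_state();print(s['wrist_force'],s['width']);rel(seat+sx*.001+[0,0,.033],RS@np.diag([-1,-1,1]),False)
S=cap('side');im=cv2.resize(S['pixels'][240:390,310:430],(480,600),interpolation=cv2.INTER_CUBIC);cv2.imwrite('pics/s2.png',im)
T=cap('top');p=T['pixels'].astype(int)
E
```

```text
[ 0.36935478  0.75586678 -2.83475682] 0.04307785384822861
row [1.4, 1.3, 33.8] [-0.0, -0.009, -0.001]
```

Emit:
{"api": "carry_out", "payload": {"moves": [[[1, 1, 1, 10, 0, 0, 0], [1, 1, 1, 18, 0, 0, 0], [1, 1, 1, 22, 0, 0, 0], [1, 1, 1, 22, 0, 0, 0], [1, 1, 1, 22, 0, 0, 0], [1, 1, 1, 22, 0, 0, 0]]]}}

```text
t: 12.9
ee_pos: [0.616, -0.0966, 0.0635]
orientation: [3.112, -0.424, 0.01]
wrist_force: [0.6, 0.1, -2.2]
width: 0.043
finger_force: 63.0
```

Emit:
{"api": "carry_out", "payload": {"moves": [[[1, 0, 0, 1, 0, 0, 0], [1, 0, 0, 2, 0, 0, 0], [1, 0, 0, 3, 0, 0, 0], [1, 0, 0, 3, 0, 0, 0]]]}}

```text
t: 13.3
ee_pos: [0.6156, -0.0965, 0.0599]
orientation: [3.112, -0.424, 0.009]
wrist_force: [-0.6, 0.7, -2.7]
width: 0.0436
finger_force: 63.0
```

Emit:
{"api": "carry_out", "payload": {"moves": [[[1, 0, 0, 1, 0, 0, 0], [1, 0, 0, 2, 0, 0, 0], [1, 0, 0, 3, 0, 0, 0], [1, 0, 0, 4, 0, 0, 0], [1, 0, 0, 4, 0, 0, 0]]]}}

```text
t: 13.8
ee_pos: [0.6156, -0.0965, 0.0559]
orientation: [3.112, -0.424, 0.009]
wrist_force: [-0.4, 0.4, -2.5]
width: 0.0433
finger_force: 63.0
```

Emit:
{"api": "carry_out", "payload": {"moves": [[[1, 0, 0, 1, 0, 0, 0], [1, 0, 0, 2, 0, 0, 0], [1, 0, 0, 2, 0, 0, 0]]]}}

```text
t: 14.1
ee_pos: [0.616, -0.0965, 0.0548]
orientation: [3.112, -0.424, 0.01]
wrist_force: [-0.9, 0.0, 0.3]
width: 0.0436
finger_force: 63.4
```

Emit:
{"api": "carry_out", "payload": {"moves": [[[1, 0, 0, 1, 0, 0, 0], [1, 0, 0, 1, 0, 0, 0], [1, 0, 0, 1, 0, 0, 0]]]}}

```text
t: 14.4
ee_pos: [0.6161, -0.0966, 0.0546]
orientation: [3.112, -0.424, 0.011]
wrist_force: [-2.0, 0.8, 4.7]
width: 0.0433
finger_force: 63.9
```

Contact made. Releasing and lifting, then measuring the stack and the tray.

Emit:
{"api": "carry_out", "payload": {"moves": [[[-0.4, 0, 0, -1, 0, 0, 0], [-0.4, 0, 0, -1, 0, 0, 0], [-0.4, 0, 0, -1, 0, 0, 0], [-0.4, 0, 0, -1, 0, 0, 0], [-0.4, 0, 0, -30, 0, 0, 0], [-0.4, 0, 0, -70, 0, 0, 0], [-0.4, 0, 0, -110, 0, 0, 0], [-1, -150, 50, -130, 0, 0, 0], [-1, -150, 50, -130, 0, 0, 0], [-1, -150, 50, -130, 0, 0, 0]]]}}

```text
t: 15.4
ee_pos: [0.4651, -0.104, 0.1813]
orientation: [3.112, -0.423, 0.01]
wrist_force: [0.2, -0.2, 0.2]
width: 0.0853
finger_force: 0.0
```

```bash
python3 - <<'E'
from h import *
S=cap('side');T=cap('top')
A=cv2.resize(S['pixels'][250:400,315:425],(440,600),interpolation=cv2.INTER_CUBIC)
B=cv2.resize(T['pixels'][165:325,340:550][:, :],(358,273),interpolation=cv2.INTER_CUBIC)
im=np.zeros((600,800,3),np.uint8);im[:,:440]=A
B=cv2.resize(T['pixels'][175:245,340:480],(350,175),interpolation=cv2.INTER_CUBIC);im[:175,445:795]=B
C=cv2.resize(T['pixels'][240:320,430:550],(360,240),interpolation=cv2.INTER_CUBIC);im[200:440,440:800]=C
cv2.imwrite('pics/p2.png',im);print(ctrl.get_state()['ee_pos'])
E
```

```text
[ 0.46121564 -0.10343964  0.18082679]
```

View pics/p2.png

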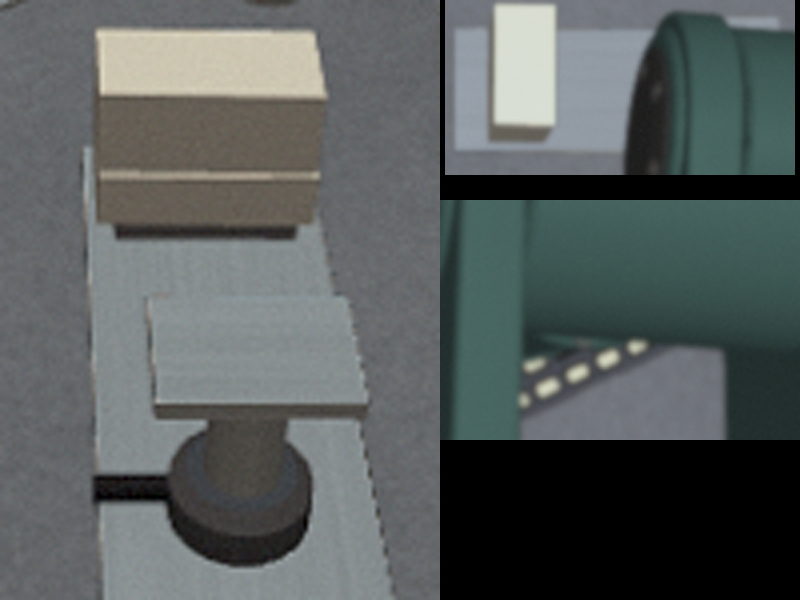

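The stack is square and flat on the seat, with the upper plate 78 px and the lower 45 px in front view (a 41/27-like ratio). The arm hides the tray in the top view, so I'll hover over it and check with the wrist camera.

```bash
cat >> h.py <<'E'
def RX(yaw): 
    x=np.array([np.cos(yaw),np.sin(yaw),0]); return Rt(-ez,np.cross(-ez,x))
E
python3 - <<'E'
from h import *
R=RX(1.749);print(R.round(2).tolist())
rel([.427,-.277,.17],R,False); print(ctrl.get_state()['qpos'])
E
```

```text
[[-0.18, 0.98, -0.0], [0.98, 0.18, -0.0], [0.0, 0.0, -1.0]]
row [13.7, 176.4, 10.9] [0.003, -0.002, -2.022]
[-3.40626731e-01 -7.29626705e-02  1.63192868e+00 -4.50052683e-05
  1.57939857e+00  1.50276329e+00]
```

Emit:
{"api": "carry_out", "payload": {"moves": [[[-1, 14, 176, 0, 0, 0, -2.02], [-1, 14, 176, 0, 0, 0, -2.02], [-1, 14, 176, 0, 0, 0, -2.02], [-1, 14, 176, 0, 0, 0, -2.02], [-1, 14, 176, 0, 0, 0, -2.02], [-1, 14, 176, 0, 0, 0, -2.02], [-1, 14, 176, 0, 0, 0, -2.02], [-1, 14, 176, 0, 0, 0, -2.02], [-1, 14, 176, 0, 0, 0, -2.02], [-1, 14, 176, 0, 0, 0, -2.02]]]}}

```text
t: 16.5
ee_pos: [0.4334, -0.2776, 0.1809]
orientation: [2.611, 1.739, 0.007]
wrist_force: [-0.8, -1.0, -0.5]
width: 0.0854
finger_force: 0.0
```

```bash
python3 - <<'E'
from h import *
rel([.427,-.277,.17],RX(1.749),False)
E
```

```text
row [-1.9, -6.2, 10.9] [0.006, 0.001, -0.574]
```

Emit:
{"api": "carry_out", "payload": {"moves": [[[-1, -2, -6, -30, 0, 0, -0.574], [-1, -2, -6, -30, 0, 0, -0.574], [-1, -2, -6, -30, 0, 0, -0.574], [-1, -2, -6, -30, 0, 0, -0.574], [-1, -2, -6, -30, 0, 0, -0.574], [-1, -2, -6, -30, 0, 0, -0.574], [-1, -2, -6, -30, 0, 0, -0.574]]]}}

```text
t: 17.2
ee_pos: [0.4265, -0.2768, 0.2109]
orientation: [2.021, 2.399, 0.005]
wrist_force: [0.4, 0.8, -0.7]
width: 0.0851
finger_force: 0.0
```

```bash
python3 - <<'E'
from h import *
W=cap('wrist');p=W['pixels'].astype(int);s=ctrl.get_state();print(s['ee_pos'],s['orientation'])
R=RX(1.749);q=[np.array([.427,-.277,.026])+R[:,0]*a*.1+R[:,1]*b*.028 for a,b in((1,1),(1,-1),(-1,-1),(-1,1))]
print('pred',proj(W,q).round().tolist())
m=((p.sum(2)>420)&(p[...,2]-p[...,0]>12)).astype(np.uint8)
k,l,st,ce=cv2.connectedComponentsWithStats(m)
P=[(st[i,4],ce[i].round(1).tolist(),onz(W,[ce[i]],.029)[0].round(4).tolist()) for i in range(1,k) if 15<st[i,4]<3000]
for x in P: print(x)
E
```

```text
[ 0.42648858 -0.27677972  0.21095331] [2.02037626 2.39900698 0.00452556]
pred [[342.0, 109.0], [280.0, 109.0], [287.0, 309.0], [339.0, 309.0]]
(np.int32(107), [537.4, 63.3], [0.5996, -0.1052, 0.029])
(np.int32(86), [310.8, 128.7], [0.4117, -0.1958, 0.029])
(np.int32(79), [329.0, 129.0], [0.4281, -0.1933, 0.029])
(np.int32(93), [292.5, 128.9], [0.3954, -0.1987, 0.029])
(np.int32(98), [293.0, 152.0], [0.399, -0.2189, 0.029])
(np.int32(93), [311.0, 151.7], [0.4153, -0.2158, 0.029])
(np.int32(88), [328.9, 151.9], [0.4316, -0.2132, 0.029])
(np.int32(87), [293.3, 174.9], [0.4025, -0.2395, 0.029])
(np.int32(92), [328.6, 174.5], [0.435, -0.2335, 0.029])
(np.int32(89), [294.0, 197.1], [0.4064, -0.2601, 0.029])
(np.int32(89), [311.1, 197.0], [0.4224, -0.2572, 0.029])
(np.int32(86), [328.2, 196.9], [0.4385, -0.2544, 0.029])
(np.int32(76), [294.3, 218.3], [0.4099, -0.2805, 0.029])
(np.int32(79), [311.2, 218.4], [0.426, -0.2778, 0.029])
(np.int32(82), [328.1, 218.5], [0.4422, -0.2752, 0.029])
(np.int32(73), [311.5, 239.1], [0.4299, -0.2984, 0.029])
(np.int32(85), [328.0, 238.9], [0.4459, -0.2955, 0.029])
(np.int32(81), [295.0, 239.4], [0.4138, -0.3015, 0.029])
(np.int32(77), [328.0, 258.9], [0.4497, -0.3161, 0.029])
(np.int32(67), [311.5, 259.1], [0.4334, -0.3191, 0.029])
(np.int32(66), [295.5, 278.2], [0.4207, -0.3423, 0.029])
(np.int32(67), [311.5, 278.1], [0.4368, -0.3395, 0.029])
(np.int32(69), [327.7, 277.9], [0.4531, -0.3365, 0.029])
(np.int32(70), [296.1, 296.9], [0.4246, -0.363, 0.029])
(np.int32(67), [311.6, 296.9], [0.4405, -0.3603, 0.029])
(np.int32(64), [327.5, 296.8], [0.4568, -0.3575, 0.029])
(np.int32(84), [167.2, 350.0], [0.294, -0.4513, 0.029])
(np.int32(85), [459.8, 350.1], [0.6141, -0.3976, 0.029])
(np.int32(42), [523.7, 461.3], [0.7491, -0.5463, 0.029])
```

The tablet grid puts the tray centre at (0.426, -0.278) with yaw 1.744, which agrees with the first estimate. Descending.

```bash
python3 - <<'E'
from h import *
rel([.4261,-.278,.0],RX(1.744),False)
E
```

```text
row [-0.7, -1.8, 210.9] [0.006, 0.002, -0.002]
```

Emit:
{"api": "carry_out", "payload": {"moves": [[[-1, -0.7, -1.8, 45, 0.006, 0.002, 0], [-1, -0.7, -1.8, 90, 0.006, 0.002, 0], [-1, -0.7, -1.8, 130, 0.006, 0.002, 0], [-1, -0.7, -1.8, 160, 0.006, 0.002, 0], [-1, -0.7, -1.8, 180, 0.006, 0.002, 0], [-1, -0.7, -1.8, 195, 0.006, 0.002, 0], [-1, -0.7, -1.8, 205, 0.006, 0.002, 0], [-1, -0.7, -1.8, 210, 0.006, 0.002, 0], [-1, -0.7, -1.8, 210, 0.006, 0.002, 0], [-1, -0.7, -1.8, 210, 0.006, 0.002, 0]]]}}

```text
t: 18.25
ee_pos: [0.4265, -0.2785, 0.0019]
orientation: [2.021, 2.403, -0.001]
wrist_force: [-0.4, 0.1, -0.4]
width: 0.0854
finger_force: 0.0
```

Emit:
{"api": "carry_out", "payload": {"moves": [[[0.2, 0, 0, 0, 0, 0, 0], [0.4, 0, 0, 0, 0, 0, 0], [1, 0, 0, 0, 0, 0, 0], [1, 0, 0, 0, 0, 0, 0], [1, 0, 0, 0, 0, 0, 0], [1, 0, 0, 0, 0, 0, 0]]]}}

```text
t: 18.85
ee_pos: [0.4266, -0.2786, 0.0023]
orientation: [2.021, 2.403, -0.001]
wrist_force: [-0.1, 0.9, 5.5]
width: 0.0547
finger_force: 66.5
```

Emit:
{"api": "carry_out", "payload": {"moves": [[[1, 0, 0, -10, 0, 0, 0], [1, 0, 0, -30, 0, 0, 0], [1, 0, 0, -60, 0, 0, 0], [1, 0, 0, -90, 0, 0, 0], [1, 0, 0, -120, 0, 0, 0], [1, 0, 0, -150, 0, 0, 0], [1, 0, 0, -170, 0, 0, 0], [1, 0, 0, -170, 0, 0, 0], [1, 0, 0, -170, 0, 0, 0]]]}}

```text
t: 19.75
ee_pos: [0.4255, -0.2775, 0.17]
orientation: [-2.021, -2.403, 0.001]
wrist_force: [-0.2, -0.1, -4.6]
width: 0.0549
finger_force: 65.7
```

```bash
python3 - <<'E'
from h import *
W=cap('wrist');p=W['pixels'].astype(int);s=ctrl.get_state();print(s['ee_pos'],s['wrist_force'],s['torque'],s['width'])
R0=Ro.from_rotvec(s['orientation']).as_matrix()
m=((p.sum(2)>420)&(p[...,2]-p[...,0]>12)).astype(np.uint8)
k,l,st,ce=cv2.connectedComponentsWithStats(m)
o,_=ray(W,[(320,240)])
I=[i for i in range(1,k) if 40<st[i,4]<3000 and 250<ce[i][0]<370]
o,d=ray(W,ce[I]);ot=R0.T@(o-s['ee_pos']);dt=d@R0
X=ot+dt*((-.027-ot[2])/dt[:,2])[:,None]
for i,x in zip(I,X): print(st[i,4],ce[i].round(1),x.round(4))
rel(np.r_[mid[:2],.19],RX(ys+np.pi/2),False)
S=cap('side');cv2.imwrite('pics/s3.png',S['pixels'])
E
```

```text
[ 0.42505546 -0.27713576  0.16897876] [-0.67152953 -0.43207611 -3.51062492] [-0.01144686  0.0060408   0.00204467] 0.05490481276924856
671 [312.6 106.6] [ 0.0827  0.0006 -0.027 ]
696 [364.8 105.8] [ 0.083   0.0174 -0.027 ]
732 [260.9 105.8] [ 0.083 -0.016 -0.027]
762 [264.3 170.1] [ 0.0626 -0.0157 -0.027 ]
747 [313. 170.] [ 0.0627  0.0007 -0.027 ]
726 [362.  170.6] [ 0.0625  0.0172 -0.027 ]
658 [266.7 230. ] [ 0.0418 -0.0156 -0.027 ]
652 [359.6 230. ] [ 0.0418  0.0172 -0.027 ]
570 [269.1 284.5] [ 0.0209 -0.0156 -0.027 ]
566 [313.4 284.5] [ 0.0209  0.0009 -0.027 ]
574 [357.7 284.4] [ 0.0209  0.0173 -0.027 ]
507 [271.4 334.4] [-0.0002 -0.0155 -0.027 ]
512 [313.6 334.2] [-0.0001  0.0009 -0.027 ]
491 [355.7 334.1] [-0.0001  0.0173 -0.027 ]
441 [353.9 378.8] [-0.021   0.0174 -0.027 ]
437 [273.3 378.9] [-0.021  -0.0155 -0.027 ]
429 [313.7 378.8] [-0.0209  0.0009 -0.027 ]
row [72.5, 185.0, -21.3] [-0.003, -0.002, 0.442]
```

The tray is held centred and level (tablet pitch is a constant 0.0209 along its length), and its soles are 2 mm below the TCP. Carrying it over the stand.

Emit:
{"api": "carry_out", "payload": {"moves": [[[1, 0, 0, -20, 0, 0, 0], [1, 10, 20, -21, 0, 0, 0.05], [1, 20, 45, -21, 0, 0, 0.11], [1, 30, 75, -21, 0, 0, 0.18], [1, 42, 105, -21, 0, 0, 0.25], [1, 54, 135, -21, 0, 0, 0.32], [1, 63, 160, -21, 0, 0, 0.38], [1, 70, 178, -21, 0, 0, 0.42], [1, 72.5, 185, -21, 0, 0, 0.442], [1, 72.5, 185, -21, 0, 0, 0.442]]]}}

```text
t: 20.85
ee_pos: [0.5957, -0.1736, 0.1889]
orientation: [-2.495, -1.902, 0.004]
wrist_force: [-0.5, -0.5, -4.3]
width: 0.0549
finger_force: 65.5
```

Emit:
{"api": "carry_out", "payload": {"moves": [[[1, 0, 0, 0, 0, 0, 0], [1, 0, 0, 0, 0, 0, 0], [1, 0, 0, 0, 0, 0, 0], [1, 0, 0, 0, 0, 0, 0]]]}}

```text
t: 21.25
ee_pos: [0.5954, -0.1752, 0.1921]
orientation: [2.501, 1.902, -0.001]
wrist_force: [-0.2, -0.4, -4.0]
width: 0.0547
finger_force: 65.5
```

```bash
python3 - <<'E'
from h import *
rel(np.r_[mid[:2],.10],RX(ys+np.pi/2),False);print(ctrl.get_state()['wrist_force'])
E
```

```text
row [1.1, -0.8, 92.1] [-0.0, 0.0, -0.0]
[-0.15441323 -0.41955751 -3.96908622]
```

Emit:
{"api": "carry_out", "payload": {"moves": [[[1, 1, -0.8, 20, 0, 0, 0], [1, 1, -0.8, 40, 0, 0, 0], [1, 1, -0.8, 60, 0, 0, 0], [1, 1, -0.8, 75, 0, 0, 0], [1, 1, -0.8, 85, 0, 0, 0], [1, 1, -0.8, 90, 0, 0, 0], [1, 1, -0.8, 92, 0, 0, 0], [1, 1, -0.8, 92, 0, 0, 0], [1, 1, -0.8, 92, 0, 0, 0]]]}}

```text
t: 22.15
ee_pos: [0.5959, -0.1739, 0.1011]
orientation: [2.499, 1.902, 0.001]
wrist_force: [0.3, -0.5, -3.3]
width: 0.0546
finger_force: 65.6
```

Emit:
{"api": "carry_out", "payload": {"moves": [[[1, 0, 0, 1, 0, 0, 0], [1, 0, 0, 2, 0, 0, 0], [1, 0, 0, 3, 0, 0, 0], [1, 0, 0, 4, 0, 0, 0], [1, 0, 0, 4, 0, 0, 0], [1, 0, 0, 4, 0, 0, 0]]]}}

```text
t: 22.75
ee_pos: [0.5952, -0.1736, 0.0959]
orientation: [-2.5, -1.902, 0.001]
wrist_force: [0.2, -0.5, -2.7]
width: 0.0547
finger_force: 65.6
```

Emit:
{"api": "carry_out", "payload": {"moves": [[[1, 0, 0, 1, 0, 0, 0], [1, 0, 0, 2, 0, 0, 0], [1, 0, 0, 3, 0, 0, 0], [1, 0, 0, 3, 0, 0, 0], [1, 0, 0, 3, 0, 0, 0]]]}}

```text
t: 23.25
ee_pos: [0.5952, -0.1736, 0.0929]
orientation: [-2.5, -1.902, 0.001]
wrist_force: [-0.1, 0.1, -3.8]
width: 0.0546
finger_force: 65.6
```

Emit:
{"api": "carry_out", "payload": {"moves": [[[1, 0, 0, 1, 0, 0, 0], [1, 0, 0, 1, 0, 0, 0], [1, 0, 0, 1.5, 0, 0, 0], [1, 0, 0, 1.5, 0, 0, 0]]]}}

```text
t: 23.65
ee_pos: [0.5952, -0.1736, 0.0914]
orientation: [-2.5, -1.902, 0.001]
wrist_force: [-0.3, 0.8, -3.8]
width: 0.0547
finger_force: 65.6
```

Emit:
{"api": "carry_out", "payload": {"moves": [[[1, 0, 0, 0.5, 0, 0, 0], [1, 0, 0, 1, 0, 0, 0], [1, 0, 0, 1, 0, 0, 0], [1, 0, 0, 1, 0, 0, 0]]]}}

```text
t: 24.05
ee_pos: [0.5953, -0.1736, 0.0905]
orientation: [-2.5, -1.903, 0.001]
wrist_force: [0.2, 0.3, -3.1]
width: 0.0548
finger_force: 65.5
```

Emit:
{"api": "carry_out", "payload": {"moves": [[[1, 0, 0, 0.5, 0, 0, 0], [1, 0, 0, 1, 0, 0, 0], [1, 0, 0, 1, 0, 0, 0], [1, 0, 0, 1, 0, 0, 0]]]}}

```text
t: 24.45
ee_pos: [0.5954, -0.1737, 0.0899]
orientation: [2.5, 1.902, -0.0]
wrist_force: [-1.0, 0.1, -0.3]
width: 0.055
finger_force: 65.8
```

The stack foot has touched at the expected height, with the pillar about 2 mm lower. I'll pivot the tray gently to bring the pillar foot down before releasing.

Emit:
{"api": "carry_out", "payload": {"moves": [[[1, 0, 0, 0.2, 0, 0.002, 0], [1, 0, 0, 0.4, 0, 0.005, 0], [1, 0, 0, 0.6, 0, 0.007, 0], [1, 0, 0, 0.6, 0, 0.007, 0], [1, 0, 0, 0.6, 0, 0.007, 0]]]}}

```text
t: 24.95
ee_pos: [0.5954, -0.1737, 0.0897]
orientation: [-2.497, -1.9, -0.008]
wrist_force: [-3.2, 0.2, 3.7]
width: 0.055
finger_force: 66.3
```

```bash
python3 - <<'E'
from h import *
s=ctrl.get_state();R0=Ro.from_rotvec(s['orientation']).as_matrix();print(s['wrist_force'],R0.T@s['torque'],R0[2])
E
```

```text
[-3.23224691  0.19111505  3.74319189] [ 0.54047841  0.00058753 -0.03811014] [ 6.47562299e-03  3.97750437e-04 -9.99978954e-01]
```

The force moment is balanced, so both feet are touching at a tilt of only about 0.4°. Opening gently.

Emit:
{"api": "carry_out", "payload": {"moves": [[[0.2, 0, 0, -0.3, 0, 0, 0], [0, 0, 0, -0.3, 0, 0, 0], [-0.4, 0, 0, -0.3, 0, 0, 0], [-0.8, 0, 0, -0.3, 0, 0, 0], [-0.8, 0, 0, -0.3, 0, 0, 0], [-0.8, 0, 0, -0.3, 0, 0, 0]]]}}

```text
t: 25.55
ee_pos: [0.5953, -0.1736, 0.0887]
orientation: [-2.496, -1.9, -0.008]
wrist_force: [-0.1, 0.8, -0.1]
width: 0.077
finger_force: 0.0
```

Emit:
{"api": "carry_out", "payload": {"moves": [[[-0.8, 0, 0, -10, 0, 0, 0], [-0.8, 0, 0, -30, 0, 0, 0], [-0.8, 0, 0, -70, 0, 0, 0], [-0.8, 0, 0, -110, 0, 0, 0], [-0.8, 0, 0, -140, 0, 0, 0], [-0.8, 0, 0, -140, 0, 0, 0], [-0.8, 0, 0, -140, 0, 0, 0], [-0.8, 0, 0, -140, 0, 0, 0]]]}}

```text
t: 26.35
ee_pos: [0.5944, -0.1743, 0.2277]
orientation: [-2.495, -1.899, -0.006]
wrist_force: [-0.2, 0.8, -0.3]
width: 0.0766
finger_force: 0.0
```

```bash
python3 - <<'E'
from h import *
W=cap('wrist');p=W['pixels'].astype(int);s=ctrl.get_state();print(s['ee_pos'],s['wrist_force'])
m=((p.sum(2)>420)&(p[...,2]-p[...,0]>12)).astype(np.uint8)
k,l,st,ce=cv2.connectedComponentsWithStats(m)
I=[i for i in range(1,k) if 40<st[i,4]<800 and 250<ce[i][0]<370]
X=onz(W,ce[I],.115);print(len(I),X.round(4).tolist());print('mid',mid,'tray~',(X.min(0)+X.max(0))/2)
S=cap('side');cv2.imwrite('pics/s4.png',S['pixels'])
q=S['pixels'].astype(int);m=((q.sum(2)>380)&(q[...,2]-q[...,0]>12)).astype(np.uint8)
k,l,st,ce=cv2.connectedComponentsWithStats(m);print([(st[i,4],ce[i].round(1).tolist()) for i in range(1,k) if 8<st[i,4]<120 and 320<ce[i][0]<430 and ce[i][1]>230])
# where tablets would be predicted if level at z=.117
uv=proj(S,[np.r_[mid[:2],.116]+sy*a for a in (-.0824,0,.0824)]);print(uv.round(1).tolist())
E
```

```text
[ 0.59430022 -0.17426477  0.22709934] [ 0.12102077 -0.54258228  0.19133666]
25 [[0.6017, -0.0887, 0.115], [0.6177, -0.0933, 0.115], [0.6337, -0.0978, 0.115], [0.5964, -0.1083, 0.115], [0.6125, -0.1129, 0.115], [0.6284, -0.1172, 0.115], [0.591, -0.1288, 0.115], [0.6227, -0.1376, 0.115], [0.5852, -0.149, 0.115], [0.6013, -0.1533, 0.115], [0.6173, -0.1575, 0.115], [0.5796, -0.1693, 0.115], [0.5957, -0.1737, 0.115], [0.6116, -0.178, 0.115], [0.5743, -0.1895, 0.115], [0.5902, -0.1939, 0.115], [0.606, -0.1983, 0.115], [0.5848, -0.2138, 0.115], [0.6007, -0.2184, 0.115], [0.5634, -0.23, 0.115], [0.5794, -0.2343, 0.115], [0.595, -0.2385, 0.115], [0.5577, -0.2498, 0.115], [0.5738, -0.2543, 0.115], [0.5894, -0.2587, 0.115]]
mid [ 0.59496149 -0.17400167  0.02      ] tray~ [ 0.59570195 -0.17371638  0.115     ]
[(np.int32(29), [373.8, 234.3]), (np.int32(22), [358.5, 249.5]), (np.int32(22), [368.6, 249.3]), (np.int32(23), [379.2, 249.5]), (np.int32(23), [359.4, 257.4]), (np.int32(25), [369.9, 257.5]), (np.int32(21), [380.5, 257.1]), (np.int32(98), [391.8, 265.9]), (np.int32(24), [360.3, 265.5]), (np.int32(24), [382.2, 265.6]), (np.int32(24), [361.5, 274.5]), (np.int32(24), [372.5, 274.5]), (np.int32(25), [383.8, 274.5]), (np.int32(24), [362.5, 283.5]), (np.int32(27), [374.0, 283.4]), (np.int32(27), [385.4, 283.4]), (np.int32(28), [363.7, 292.9]), (np.int32(29), [375.4, 292.8]), (np.int32(27), [387.1, 292.4]), (np.int32(28), [346.5, 293.5]), (np.int32(32), [376.9, 302.9]), (np.int32(32), [388.9, 302.9]), (np.int32(30), [366.0, 313.3]), (np.int32(34), [378.5, 313.2]), (np.int32(33), [390.9, 313.2]), (np.int32(39), [367.6, 324.7]), (np.int32(38), [380.3, 324.6]), (np.int32(39), [392.9, 324.6])]
[[379.7, 322.3], [373.6, 282.2], [368.6, 249.3]]
```

Tray centre is within 1 mm of the stand's midpoint, and both views put the tilt at about 1°, under the 2° limit. The gripper is clear, so I'm handing in.

```bash
python3 -c "
from plant import ctrl
print(ctrl.hand_in())"
```

```text
the job is handed in; nothing more can be done
None
```

I stacked the 27 mm and 41 mm spacers flat on the seat (68 mm against a pillar about 66 mm above it), set the tray centrally across pillar and stack at a measured tilt of about 1°, never went near the jar or dish, and handed the job in at about 26 s; no verdict was returned.

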